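# Find the loose rocker-cover nut and stand the socket on it

## Robot

A 6-joint arm with a two-finger parallel gripper is mounted at the origin on the work surface. World frame = base frame: x ahead of the robot, y to its left, z up, the work surface at z = 0. Lengths are in m, angles in rad, forces in N, time in s.
With the tool pointing down it reaches from about 0.25 to 0.85 m from the base axis. Payload 12.5 kg.
Tool frame: the origin (TCP) lies at the very end of the fingers, on their centre line; the grasp point (between the pads) lies 19 mm behind it (bot.tcp_to_grasp is the distance from the TCP to the grasp point, in m); x points along the fingers, y is the direction in which the jaws open and shut, and the axes are right-handed (so a half turn about x gives the same grasp; the last joint's range is limited). The gripper opens to 93 mm and grips with 3 to 60 N. Pads are 15 mm wide; open, the fingers measure 128 mm over their backs; the gripper's body (75 mm by 188 mm) begins 65 mm behind the grasp point.
Start: joints at [-1.418, 0.351, 1.652, -0, 1.139, -0.085], TCP at [0.13, -0.535, 0.219] pointing down, gripper open.
Joint ranges: [-2.75, 2.75], [-0.79, 2.1], [0.01, 2.65], [-1.57, 4.71], [0.07, 3.14], [-2.87, 2.87]. Speed limits (rad/s): [2.22, 2.22, 2.79, 3.14, 3.14, 3.14].

## Interface

Orientations are given as a rotation vector (axis times angle).
In Python, from plant import bot gives the robot as it stands.
- The arm moves only by the shell command python3 -m handwheel 'ROWS'. ROWS is JSON, a list of rows, each a list of 3 entries, a list of its own where there are three numbers: the gripper's target within -1 to 1 (fully open at 1, half-way at 0, shut at -1), then the shift along the tool's x, y, z in mm, then the turn about the tool's x in degrees. A call has 1 to 12 rows; each row is the pose to reach, as a shift and turn from the pose commanded when the call began, along the tool's axes at that moment; what a row does not reach only later rows make up. A row lasts 1/8 s, in which the tool goes at most 62.5 mm and 10.7 degrees, less where a joint would pass 70% of its speed; a pose out of reach is approached as far as the arm can. A call with a gripper value outside its range is refused whole. The fingers move at their own pace and stop on an object; the grip force is fixed at half the most. Time passes only in rows, so rows that repeat a pose let the fingers close. It gives the time, the measured TCP pose, the force and the opening at its end, in the units of the state.
- bot.sense(): the state, without advancing time (a new reading comes with each control period).
- bot.capture(name): name is "scene" or "top"; returns the picture (480x640x3 uint8, red, green, blue); there is no depth.
- bot.camera_info(name): a dict with "fx", "fy", "cx", "cy" (pixels), "rvec" (rotation vector, rad) and "tvec" (3), from world to camera coordinates, as OpenCV has them. Camera axes: x right, y down, z forward; pixel columns grow to the right and rows downward; lengths in m; the calibration is good to about 2 mm. A picture is of the moment at which its call begins. camera_info takes no time and is no camera call.
- bot.job_done(): hands the job in, once; it reports no verdict.
Trained networks look in the newest picture that a camera, given by its name, has taken for a name from the list of things; names that differ only in an ending like _2 or _b are one class to them, and where a whole thing is asked for, a point or a joint stands for the part that bears it (a point fixed in the world has none). Each returns a list of dicts, best first, with "score" (0 to 1); they miss things now and then, are a little off and sometimes report something else, mostly with a low value. They report only what shows in the picture. A call takes as long as a camera call.
- bot.silhouettes(camera, name): "mask" (480x640 bool, what is visible of it) and "at" ([column, row] in pixels, amid what is visible of it).
- bot.landmark_of(camera, name): "at" ([column, row] in pixels: a listed point, or the origin of a listed thing).
The state is a dict: "clock": time; "joint_pos": joint angles; "qd": joint speeds; "joint_torque": joint torques, N m; "eef_pos": TCP position; "orientation": TCP orientation; "force": force on the tool from outside, world axes, zero at the start; "torque": the same for the moment, N m; "finger_gap": finger opening in m.
Only numpy, scipy, OpenCV 4.12 (cv2) and the standard library are available. Lean on these libraries where they do the work, as an engineer would, in place of code of your own. Each camera call takes 0.05 s, during which the arm holds its last target.

## Task

The three cover nuts on this cylinder head should all be finger-tight, but one was missed: try them one after another with a light clockwise twist, well short of half a newton metre, so that a tight nut is not shifted, and when you find the loose one turn it on by about 20 degrees to be sure. Then flag it for the torque wrench: stand the deep, wide socket over the loose nut, open end down and fully home, let go, and leave everything else where it is.

Things in the scene. Friction and masses are not known exactly. Their poses are not given: they have to be found in the camera images.
- head: Aluminium cylinder head with a grey rocker cover, fixed on the bench: 150 mm (its x) by 380 mm (its y), origin under its centre. The cover's flat top, 118 by 326 mm, is 148 mm above the bench; three nuts stand along its centre line 100 mm apart. 52 mm beyond the +y nut's axis is a black oil filler cap, 44 mm wide, 28 mm high.
- stud_right (a point): Axis of the nut nearest the head's -y end, at the top of its round sealing washer (33 mm wide, 5 mm thick), 153 mm above the bench, where the nut begins; axes as the head's. Each nut is a steel hexagon, 18 mm across flats, 20.8 mm across corners, 28 mm high with a domed end (flats over the lower 15 mm). One pair of flats faces the head's x within 6 degrees: pinch it along the head's x.
- stud_middle (a point): The same point for the nut in the middle of the row.
- stud_left (a point): The same point for the nut nearest the head's +y end, beside the oil filler cap.
- nut_p (a joint): Angle (rad) by which one of the three nuts has been turned clockwise seen from above, 0 at the start. Which stud this nut is on differs from run to run and is not told. A tight nut stands still up to about 0.75 N m, then slips round; the loose one turns against less than 0.1 N m and stays where left. Nuts do not rise or sink as they turn.
- nut_q (a joint): The same for another of the three nuts, stud unknown.
- nut_r (a joint): The same for the remaining nut, stud unknown.
- socket_mid (a point): Centre (39 mm above its foot) of the deep, wide socket: a dark steel tube 30 mm in diameter, 78 mm tall, 220 g, standing on the bench open end down, its z up, in a row of three sockets about 80 mm apart. Its round bore, 24 mm wide and 36 mm deep from the foot, goes over a nut with about 1.5 mm to spare all round; fully home its foot rests on the washer.
- socket_foot (a point): Centre of the same socket's lower, open end.
- slim_socket_mid (a point): Centre of a slim deep socket, 22 mm in diameter and 78 mm tall, standing in the same row 80 mm or so from its neighbour; too narrow for the nuts; to be left alone.
- short_socket_mid (a point): Centre of a short socket, 38 mm in diameter and 42 mm tall, standing in the same row; to be left alone.
- ratchet: Ratchet handle lying on the bench, 34 mm wide at the head and 250 mm long, origin under the head, its handle towards its -x; to be left alone.
- spray_can: Spray can, 58 mm in diameter and 190 mm tall, standing beyond the head, origin under its centre; to be left alone.
- bolt_jar: Glass jar, 68 mm in diameter and 85 mm tall, standing beyond the head, origin under its centre; to be left alone.
- parts_dish: Round steel dish, 110 mm wide and 28 mm high, origin under its centre; to be left alone.
- screwdriver: Screwdriver lying on the bench, 210 mm long, to be left alone.
- spark_plug: Spark plug lying on the bench, 76 mm long along its x and 21 mm thick, to be left alone.
- scraper: Gasket scraper lying on the bench, 185 mm long along its x, to be left alone.

How it is judged:
On the way, in this order (a step that is already met when the one before it is completed fails the run):
1. the loose nut is turned on, clockwise, by more than 0.2 rad (11 degrees) (value of joint nut_q above 0.2 rad), for 0.1 s.
2. the deep, wide socket is over the loose nut and fully home on its washer (horizontal distance between socket_foot and nut_q_c0 below 0.005 m and height (world z) of socket_foot between 0.148 and 0.157 m), for 0.2 s.
At the end, for the whole second after the job is handed in: The deep, wide socket stands upright (7 degrees), open end down, over the loose nut (axes within 5 mm), its foot within 4 mm of the washer, at rest; the loose nut is still turned clockwise by at least 0.12 rad, the tight nuts are within 0.12 rad of their start, and all else is where it was (all of step 2 and angle between socket_foot's own z axis and vertical below 0.12 rad and value of joint nut_q above 0.12 rad and linear speed of socket below 0.02 m/s); the robot touches nothing.
It fails at once if a tight nut is shifted by more than 0.12 rad (7 degrees), either way (value of joint any of nut_p, nut_r above 0.12 rad or value of joint any of nut_p, nut_r below -0.12 rad).
It fails at once if the loose nut is unscrewed by more than 0.35 rad (value of joint nut_q below -0.35 rad).
It fails at once if anything else on the bench is shifted by more than 30 mm (distance of any of slim_socket_mid, short_socket_mid, ratchet, spray_can, bolt_jar, parts_dish, screwdriver, spark_plug, scraper from where it was at the start of the episode above 0.03 m).
It also fails if it takes over 69 s, if anything falls off the work surface, if the arm or the gripper's body presses on something with over 40 N, if the wrist force passes 120 N, or if a joint passes its speed limit or range.

## Working session

There is one attempt and no reset: what is moved stays moved. The work goes in short steps, Python scripts to look and compute and a shell command to move; the robot and the scene stay as the last step left them, time stands still between calls to the robot, and variables do not carry over. Pictures are saved under pics/ and viewed, and the job is handed in when it is done.

```bash
ls; mkdir -p pics; cat > h.py <<'E'
import numpy as np, cv2
from plant import bot
def cam(n):
    c=bot.camera_info(n); K=np.array([[c['fx'],0,c['cx']],[0,c['fy'],c['cy']],[0,0,1.]])
    return K,np.array(c['rvec'],float),np.array(c['tvec'],float)
def ray(n,px):
    K,r,t=cam(n); R=cv2.Rodrigues(r)[0]
    d=R.T@np.linalg.solve(K,[px[0],px[1],1.]); return -R.T@t,d
def atz(n,px,z):
    o,d=ray(n,px); return o+d*(z-o[2])/d[2]
def proj(n,p):
    K,r,t=cam(n); return cv2.projectPoints(np.array(p,float).reshape(-1,1,3),r,t,K,None)[0].reshape(-1,2)
def save(n,f,im=None):
    im=bot.capture(n) if im is None else im
    cv2.imwrite('pics/'+f,im[:,:,::-1]); return im
E
python3 - <<'E'
from h import *
s=bot.sense(); print(s)
for n in('scene','top'):
    save(n,n+'0.png'); o,_=ray(n,(320,240)); print(n,o)
for n,zs in(('stud_right',.153),('stud_middle',.153),('stud_left',.153),('socket_mid',.039),('socket_foot',0),('slim_socket_mid',.039),('short_socket_mid',.021),('head',0),('ratchet',0),('spray_can',0),('bolt_jar',0)):
    for c in('scene','top'):
        for d in bot.landmark_of(c,n)[:2]:
            print(n,c,round(d['score'],2),np.round(d['at'],1),np.round(atz(c,d['at'],zs),4))
E
```

```text
pics
{'clock': 0.0, 'joint_pos': array([-1.41761645e+00,  3.51245402e-01,  1.65244283e+00, -1.04752381e-05,
        1.13910058e+00, -8.45858716e-02]), 'qd': array([-0.00013491, -0.00038549, -0.00021782,  0.00154891,  0.00117976,
        0.00194264]), 'joint_torque': array([ 1.42469391e-03, -4.97320211e+01, -2.85251606e+01,  6.99427701e-02,
        2.57602637e-02, -1.30882190e-04]), 'eef_pos': array([ 0.1295179 , -0.53416684,  0.21808929]), 'orientation': array([ 2.09570565,  0.25159619, -2.09581229]), 'force': array([ 0.15331735, -0.38167935,  0.0041848 ]), 'torque': array([-0.03608999,  0.01151808, -0.00952442]), 'finger_gap': 0.09308605449584242}
scene [ 1.39233018 -0.01539903  0.81187935]
top [0.46529093 0.05571643 1.60830291]
stud_right scene 0.64 [282.  235.6] [ 0.5146 -0.0595  0.153 ]
stud_right top 0.84 [358.7 251.6] [ 0.5192 -0.0543  0.153 ]
stud_middle scene 0.63 [333.5 241.1] [0.5437 0.0498 0.153 ]
stud_middle scene 0.57 [418.6 245. ] [0.5728 0.2269 0.153 ]
stud_middle top 0.55 [321.4 245.4] [0.5318 0.0378 0.153 ]
stud_middle top 0.26 [334.4 153.8] [0.76  0.012 0.153]
stud_
[... 593 characters left out ...]
3324  0.039 ]
short_socket_mid scene 0.66 [168.8 261.7] [ 0.4202 -0.3439  0.021 ]
short_socket_mid top 0.72 [455.9 290.2] [ 0.4283 -0.327   0.021 ]
head scene 0.76 [337.1 288.2] [ 0.5272  0.0588 -0.    ]
head top 0.7 [306.8 246.2] [0.5355 0.0756 0.    ]
head top 0.68 [205.  176.1] [0.719 0.359 0.   ]
ratchet top 0.7 [191.8 214.8] [0.612  0.3909 0.    ]
spray_can scene 0.89 [272.6 398.8] [ 0.8198 -0.0884  0.    ]
spray_can scene 0.6 [377.2 242. ] [0.3605 0.1783 0.    ]
spray_can top 0.79 [368.  144.2] [ 0.8202 -0.084   0.    ]
bolt_jar scene 0.76 [327.  382.5] [0.7914 0.0163 0.    ]
bolt_jar scene 0.16 [487.7 306.1] [0.6148 0.3908 0.    ]
bolt_jar top 0.94 [331.4 152.4] [0.7946 0.0158 0.    ]
```

View pics/scene0.png

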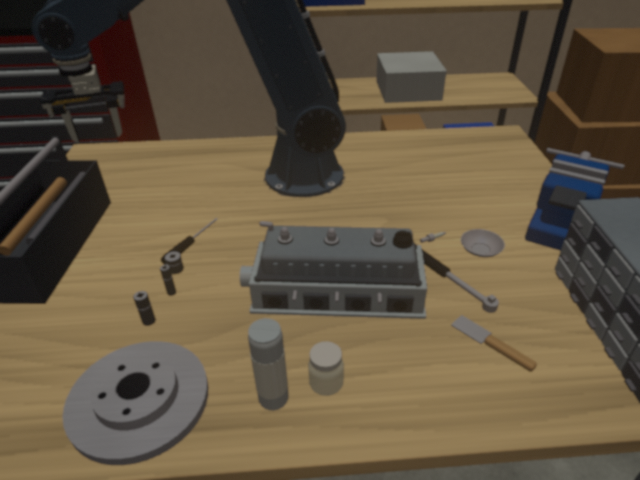

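View pics/top0.png

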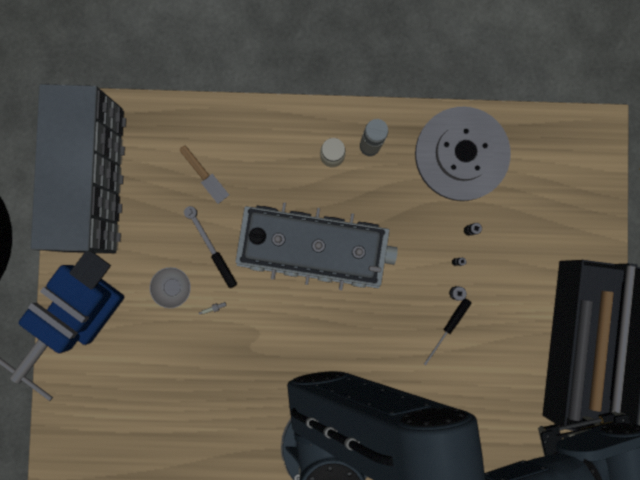

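The scene view shows the head with nuts at about (285,235), (331,236) and (378,237), and the filler cap at (403,240). The top view has the nuts at about (279,239), (318,245) and (358,252), with the three sockets on the right at (474,229), (459,261) and (458,293). I'll zoom in on both to refine these.

```bash
python3 - <<'E'
import cv2,numpy as np
t=cv2.imread('pics/top0.png'); s=cv2.imread('pics/scene0.png')
a=cv2.resize(t[200:300,235:400],None,fx=4.8,fy=4.8,interpolation=cv2.INTER_CUBIC)
b=cv2.resize(s[220:262,240:420],None,fx=4.4,fy=4.4,interpolation=cv2.INTER_CUBIC)
c=cv2.resize(t[215:305,440:490],None,fx=6,fy=6,interpolation=cv2.INTER_CUBIC)
d=cv2.resize(s[245:330,130:185],None,fx=6,fy=6,interpolation=cv2.INTER_CUBIC)
cv2.imwrite('pics/z_a.png',np.clip(a*1.6,0,255));cv2.imwrite('pics/z_b.png',np.clip(b*1.6,0,255))
h=540; c=c[:h]; d=np.vstack([d,np.zeros((h-d.shape[0],d.shape[1],3),np.uint8)])
cv2.imwrite('pics/z_c.png',np.clip(np.hstack([c,d])*1.6,0,255))
E
```

```text
[ WARN:0@0.057] global loadsave.cpp:1063 imwrite_ Unsupported depth image for selected encoder is fallbacked to CV_8U.
```

View pics/z_a.png

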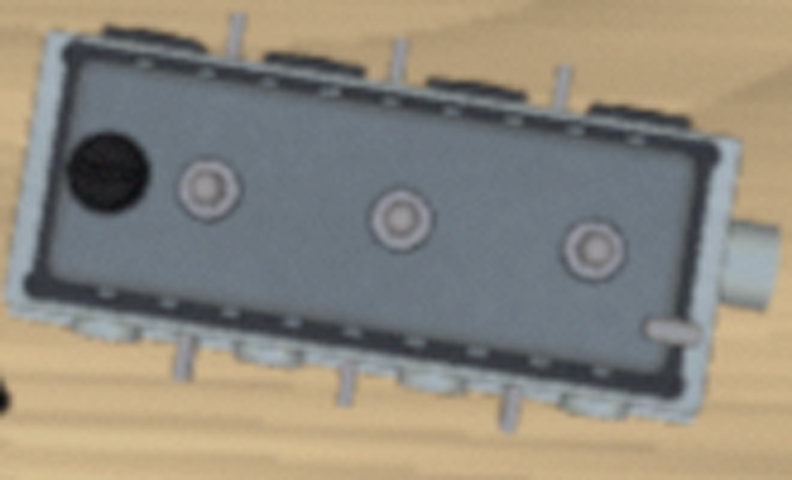

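View pics/z_b.png

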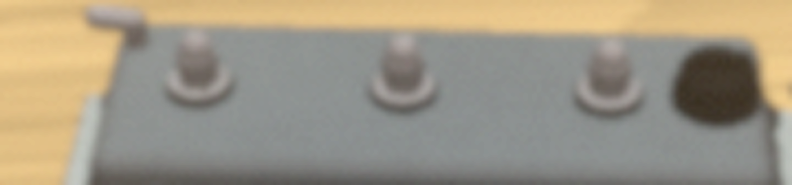

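View pics/z_c.png

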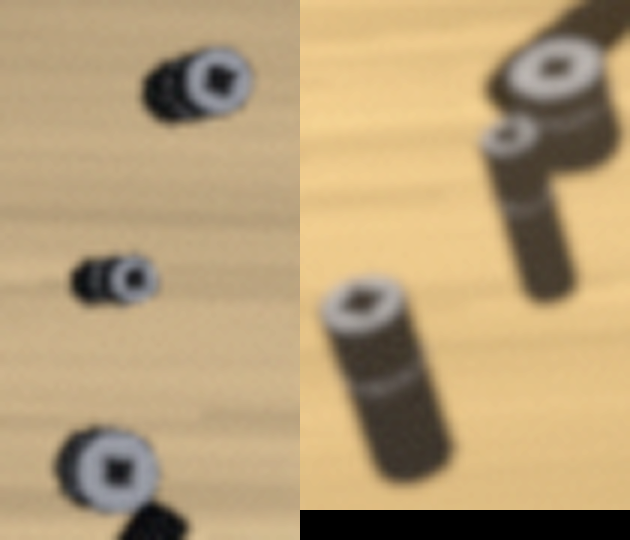

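The zooms show the washers clearly. In the top crop they are at (208,188), (400,219) and (594,250), in the scene crop at (199,87), (403,90) and (610,93). The wide socket's top is at (219,82) in the top crop. Next I'll compute positions from both cameras.

```bash
python3 - <<'E'
from h import *
f=lambda z,k,o:((np.array(z)+.5)/k-.5+o)
T=[f(z,4.8,(235,200)) for z in((208,188),(400,219),(594,250))]
S=[f(z,4.4,(240,220)) for z in((199,84),(403,87),(610,90))][::-1]
P=[]
for a,b in zip(T,S):
    p,q=atz('top',a,.153),atz('scene',b,.153); print(a,b,p.round(4),q.round(4)); P.append((p,q))
for k in(0,1): print(np.linalg.norm(P[0][k]-P[1][k]),np.linalg.norm(P[1][k]-P[2][k]), 'yaw of +y dir', np.degrees(np.arctan2(*(P[0][k]-P[2][k])[:2])))
st=f((219,82),6,(440,215)); print('socket top',st,atz('top',st,.078))
ss=f((365-300,307),6,(130,245)); print('socket sc',ss,atz('scene',ss,.078))
ss=f((415-300,455),6,(130,245)); print('socket foot sc',ss,atz('scene',ss,.0))
st=f((173,92),6,(440,215)); print('foot top',st,atz('top',st,.0))
sl=f((133,278),6,(440,215)); print('slim top',sl,atz('top',sl,.078))
sl=f((512-300,136),6,(130,245)); print('slim sc',sl,atz('scene',sl,.078))
fc=f((108,173),4.8,(235,200)); print('cap',atz('top',fc,.176))
bot.capture('top');bot.capture('scene')
for n in('nut_p','socket_mid'):
  for c in('top','scene'):
    for d in bot.silhouettes(c,n)[:4]:
      print(n,c,round(d['score'],2),d['at'],d['mask'].sum(), atz(c,d['at'],.17 if 'nut' in n else .039).round(4))
R=cv2.Rodrigues(bot.sense()['orientation'])[0]; print(R.round(3))
E
```

```text
[277.9375     238.77083333] [378.25       240.06818182] [0.5451 0.1452 0.153 ] [0.5485 0.145  0.153 ]
[317.9375     245.22916667] [331.20454545 239.38636364] [0.532  0.0464 0.153 ] [0.5373 0.0454 0.153 ]
[358.35416667 251.6875    ] [284.84090909 238.70454545] [ 0.519  -0.0535  0.153 ] [ 0.5262 -0.0534  0.153 ]
0.09966823490997727 0.10065778106976316 yaw of +y dir 7.479471727385647
0.10026880237718937 0.09941197455596802 yaw of +y dir 6.41977685134199
socket top [476.08333333 228.25      ] [ 0.5913607  -0.36298681  0.078     ]
socket sc [140.41666667 295.75      ] [ 0.59787384 -0.36073121  0.078     ]
socket foot sc [148.75       320.41666667] [ 0.5945991  -0.36237183  0.        ]
foot top [468.41666667 229.91666667] [ 0.59262385 -0.36347256  0.        ]
slim top [461.75       260.91666667] [ 0.50557144 -0.32716442  0.078     ]
slim sc [164.91666667 267.25      ] [ 0.50909551 -0.3256132   0.078     ]
cap [0.54990395 0.19439468 0.176     ]
nut_p top 0.68 [455.4, 315.5] 445 [ 0.3706 -0.291   0.17  ]
nut_p top 0.59 [279.0, 237.9] 41 [0.5463 0.1416 0.17  ]
nut_p top 0.49 [323.2, 246.0] 40 [0.5297 0.0336 0.17  ]
nut_p scene 0.4 [377.2, 238.6] 60 [0.5652 0.1395 0.17  ]
socket_mid top 0.69 [470.3, 228.6] 178 [ 0.5932 -0.3583  0.039 ]
socket_mid scene 0.63 [145.8, 305.0] 509 [ 0.586  -0.3613  0.039 ]
[[ 0.     0.236 -0.972]
 [-0.    -0.972 -0.236]
 [-1.     0.    -0.   ]]
```

The two cameras agree to a few mm and the nut spacing comes out at 100 mm, as given. Next I need a helper that turns a target into tool-axis shifts.

```bash
cat >> h.py <<'E'
def plan(p,yaw):
    """shift (mm, tool axes) and turn (deg) from here to TCP p with tool y at yaw deg (mod 180)"""
    s=bot.sense(); R=cv2.Rodrigues(np.array(s['orientation']))[0]
    d=R.T@(np.array(p)-s['eef_pos'])*1000
    y=np.degrees(np.arctan2(R[1,1],R[0,1])); t=-((yaw-y+90)%180-90)
    print('t',round(s['clock'],2),'pos',s['eef_pos'].round(4),'yaw',round(y,2),'shift',d.round(1),'turn',round(t,2),'F',s['force'].round(1),'M',s['torque'].round(3),'gap',round(s['finger_gap'],4),'j6',round(s['joint_pos'][5],2))
ST={'r':(.520,-.0537),'m':(.533,.0460),'l':(.5460,.1452)}; HY=-7.3
SO=(.5925,-.3627)
E
python3 -c "
from h import *
plan((*ST['r'],.24),HY)"
```

```text
t 1.5 pos [ 0.1296 -0.5345  0.2186] yaw -76.38 shift [ -21.4 -375.3 -492.7] turn -69.08 F [-0.7  0.4 -0.3] M [ 0.1   -0.011  0.009] gap 0.0933 j6 -0.08
```

```bash
python3 -m handwheel '[[1,[-21,-38,-49],-7],[1,[-21,-75,-98],-14],[1,[-21,-112,-148],-21],[1,[-21,-150,-197],-28],[1,[-21,-188,-246],-35],[1,[-21,-225,-296],-42],[1,[-21,-262,-345],-49],[1,[-21,-300,-394],-56],[1,[-21,-338,-443],-63],[1,[-21,-375,-493],-69],[1,[-21,-375,-493],-69],[1,[-21,-375,-493],-69]]'
python3 - <<'E'
from h import *
plan((*ST['r'],.156),HY)
a=save('top','t1.png'); b=save('scene','s1.png')
h=np.hstack([cv2.resize(a[190:310,230:400],None,fx=2.4,fy=2.4,interpolation=2),cv2.resize(b[170:290,230:390],None,fx=2.4,fy=2.4,interpolation=2)])
save(None,'v1.png',h)
E
```

```text
clock: 3.0
eef_pos: [0.52, -0.0541, 0.2394]
orientation: [1.303, 1.146, -1.304]
force: [-0.2, -0.1, 0.4]
finger_gap: 0.093
t 3.0 pos [ 0.52   -0.0541  0.2394] yaw -7.39 shift [83.4  0.  -0.4] turn -0.09 F [-0.2 -0.1  0.4] M [-0.072 -0.078 -0.001] gap 0.093 j6 -0.06
```

View pics/v1.png

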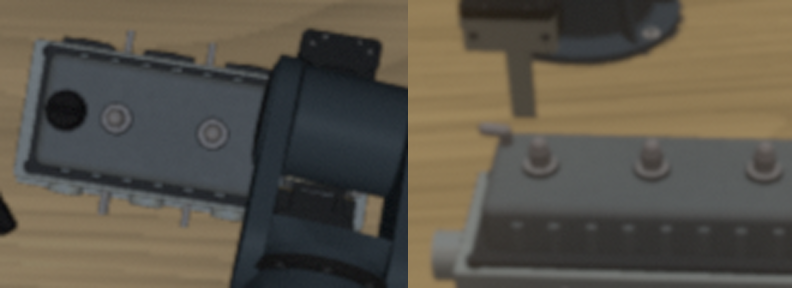

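```bash
python3 - <<'E'
from h import *
s=bot.sense();p=s['eef_pos'];R=cv2.Rodrigues(np.array(s['orientation']))[0]
for d in(.0465,.064):
  for e in(-.0075,.0075): print(proj('scene',p+R[:,1]*d+R[:,2]*e))
E
python3 -m handwheel '[[1,[42,0,0],0],[1,[70,0,0],0],[1,[83.4,0,0],0],[0,[83.4,0,0],0],[-0.5,[83.4,0,0],0],[-0.5,[83.4,0,0],0],[-0.5,[83.4,0,0],0]]'
python3 - <<'E'
from h import *
plan((*ST['r'],.156),HY)
b=save('scene','s2.png')
save(None,'v2.png',cv2.resize(b[190:270,230:350],None,fx=6,fy=6,interpolation=2))
E
```

```text
[[282.0219388  216.30765139]]
[[274.46700942 216.1264173 ]]
[[280.86804657 221.47165372]]
[[273.21022603 221.28425998]]
clock: 3.98
eef_pos: [0.5206, -0.054, 0.1568]
orientation: [1.304, 1.145, -1.303]
force: [-0.1, -0.6, -0.5]
finger_gap: 0.0575
t 3.98 pos [ 0.5206 -0.054   0.1568] yaw -7.37 shift [ 0.8 -0.6 -0.2] turn -0.07 F [-0.1 -0.6 -0.5] M [-0.062 -0.073  0.011] gap 0.0575 j6 -0.06
```

View pics/v2.png

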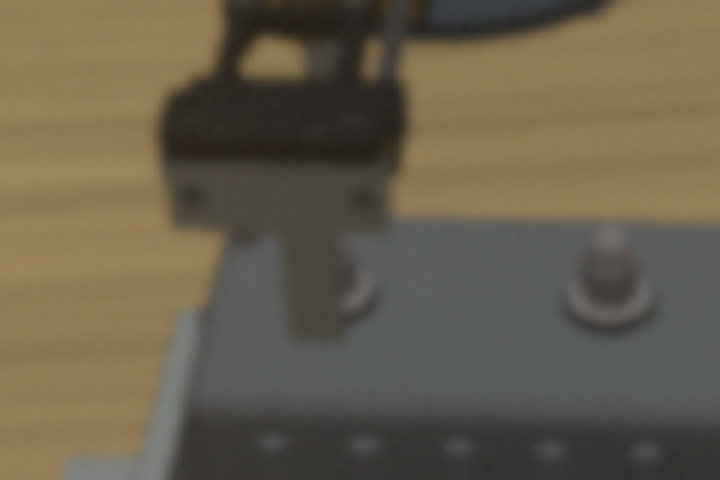

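```bash
python3 - <<'E'
from h import *
s=bot.sense();p=s['eef_pos'];R=cv2.Rodrigues(np.array(s['orientation']))[0]
print('finger proj',proj('scene',p+R[:,1]*.046), 'seen',230+(318.5)/6-.5,190+338/6)
for k in ST: print(k,proj('scene',(*ST[k],.153)))
print('seen right',230+332.5/6-.5,'mid',230+611.5/6-.5)
E
```

```text
finger proj [[281.74599372 249.14468023]] seen 282.5833333333333 246.33333333333334
r [[284.68653026 236.96253237]]
m [[331.33735921 238.14025482]]
l [[378.15650916 239.34066696]]
seen right 284.9166666666667 mid 331.4166666666667
```

```bash
python3 -m handwheel '[[-0.5,[0,0,0],0],[-0.5,[0,0,0],0],[-0.5,[0,0,0],0],[-0.5,[0,0,0],0]]'; python3 -m handwheel '[[-1,[0,0,0],0],[-1,[0,0,0],0]]'
python3 - <<'E'
from h import *
plan((*ST['r'],.156),HY)
b=save('scene','s3.png')
plan((*ST['r'],.156),HY)
save(None,'v3.png',cv2.resize(b[190:270,230:350],None,fx=6,fy=6,interpolation=2))
E
```

```text
clock: 4.53
eef_pos: [0.5204, -0.0539, 0.1562]
orientation: [1.303, 1.146, -1.303]
force: [-0.8, -0.5, 0.0]
finger_gap: 0.0235
clock: 4.78
eef_pos: [0.5192, -0.0537, 0.156]
orientation: [1.302, 1.148, -1.306]
force: [-6.1, -0.4, 3.0]
finger_gap: 0.0177
t 4.78 pos [ 0.5192 -0.0537  0.156 ] yaw -7.38 shift [-0.   0.8 -0.2] turn -0.08 F [-6.1 -0.4  3. ] M [ 0.054  1.114 -0.051] gap 0.0177 j6 -0.06
t 4.83 pos [ 0.5192 -0.0537  0.156 ] yaw -7.38 shift [-0.   0.8 -0.1] turn -0.08 F [-7.1 -0.8  4.3] M [ 0.021  1.078 -0.113] gap 0.0179 j6 -0.06
```

View pics/v3.png

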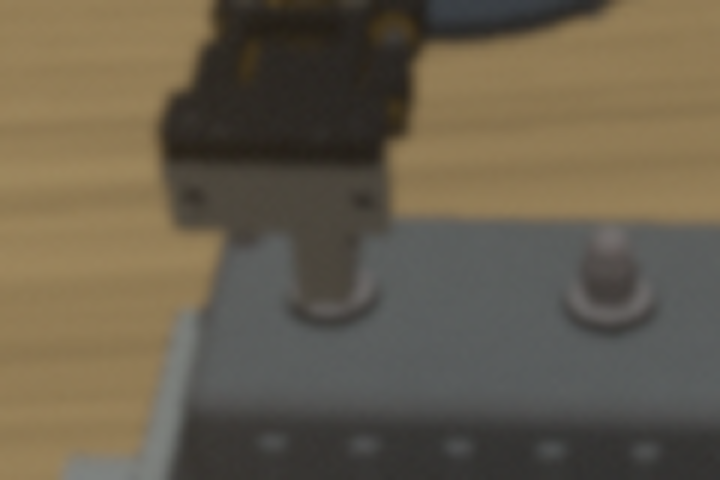

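The gap is 17.8 mm, so the pads sit on the flats of the right nut. I'll try a light twist in small steps.

```bash
cat > tw.py <<'E'
from h import *
M=[]
for i in range(2):
    s=bot.sense(); M.append([*s['force'],*s['torque']]); bot.capture('top')
s=bot.sense(); M.append([*s['force'],*s['torque']])
R=cv2.Rodrigues(np.array(s['orientation']))[0]
print('t',round(s['clock'],2),'F,M mean',np.mean(M,0).round(3),'Mz',np.array(M)[:,5].round(3),'yaw',np.degrees(np.arctan2(R[1,1],R[0,1])).round(2),'gap',round(s['finger_gap'],4),'pos',s['eef_pos'].round(4))
E
python3 tw.py; python3 -m handwheel '[[-1,[0,0,0],1.5],[-1,[0,0,0],1.5]]' >/dev/null; python3 tw.py;  python3 -m handwheel '[[-1,[0,0,0],1.5],[-1,[0,0,0],1.5]]' >/dev/null;  python3 tw.py
```

```text
t 4.92 F,M mean [-6.23   0.022  3.771  0.056  1.079 -0.074] Mz [-0.113 -0.06  -0.047] yaw -7.38 gap 0.0178 pos [ 0.5191 -0.0537  0.156 ]
t 5.28 F,M mean [-6.212  1.136  3.311  0.067  1.081  0.049] Mz [0.089 0.02  0.038] yaw -8.87 gap 0.0177 pos [ 0.5191 -0.0537  0.156 ]
t 5.62 F,M mean [-6.13   0.43   2.646  0.035  1.052  0.043] Mz [ 0.036  0.105 -0.013] yaw -10.37 gap 0.0178 pos [ 0.5191 -0.0537  0.156 ]
```

```bash
python3 -m handwheel '[[-1,[0,0,0],1.5],[-1,[0,0,0],1.5]]' >/dev/null; python3 tw.py
```

```text
t 5.97 F,M mean [-5.847  0.695  3.276  0.042  1.075  0.049] Mz [0.039 0.059 0.049] yaw -11.87 gap 0.0178 pos [ 0.5192 -0.0537  0.156 ]
```

The torque stays at about 0.05 N m and the gap doesn't change over 4.5°, so the right nut is turning freely and is the loose one. I'll turn it on to about 21°, then release straight up.

```bash
python3 -m handwheel '[[-1,[0,0,0],4],[-1,[0,0,0],8],[-1,[0,0,0],12],[-1,[0,0,0],16.5],[-1,[0,0,0],16.5],[-1,[0,0,0],16.5],[-1,[0,0,0],16.5]]' >/dev/null; python3 tw.py; python3 -m handwheel '[[0,[0,0,0],0],[0,[0,0,0],0],[0,[0,0,0],0],[0.2,[0,0,0],0],[0.2,[-40,0,0],0],[0.6,[-95,0,0],0],[1,[-95,0,0],0]]'
python3 - <<'E'
from h import *
plan((*SO,.11),-20)
save('scene','s4.png')
E
```

```text
t 6.95 F,M mean [-6.455  0.337  2.96   0.031  0.999 -0.032] Mz [-0.029 -0.082  0.015] yaw -28.38 gap 0.0179 pos [ 0.5192 -0.0538  0.156 ]
clock: 7.82
eef_pos: [0.5221, -0.0542, 0.255]
orientation: [1.567, 0.928, -1.558]
force: [0.3, 0.1, -0.6]
finger_gap: 0.0713
t 7.83 pos [ 0.5221 -0.0542  0.255 ] yaw -28.37 shift [145.9 207.6 238.3] turn -8.37 F [ 0.3  0.1 -0.6] M [ 0.017 -0.05  -0.011] gap 0.0713 j6 0.3
```

```bash
python3 -c "
from h import *
plan((*SO,.13),-28.37)"
```

```text
t 7.88 pos [ 0.521  -0.054   0.2526] yaw -28.37 shift [123.1 209.2 237.7] turn -0.0 F [-0.7  0.4 -0.4] M [ 0.009 -0.05   0.035] gap 0.0753 j6 0.3
```

View pics/s4.png

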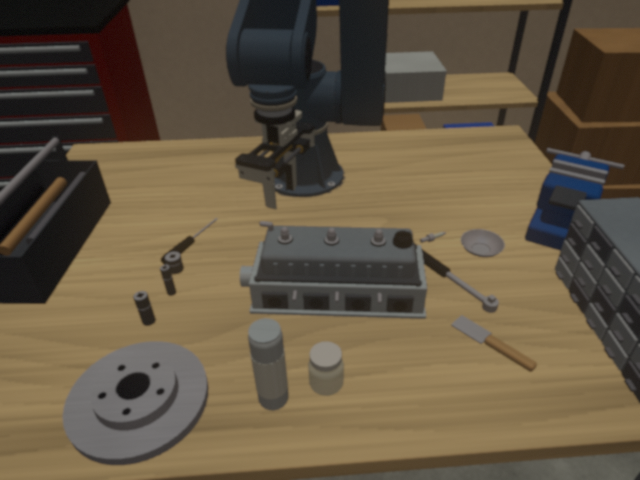

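The scene is intact: the gripper is clear above the head and the sockets haven't moved. The wide one is at (145,308). I'll move above it.

```bash
python3 -m handwheel '[[0.3,[20,35,40],0],[0.3,[41,70,79],0],[0.3,[62,105,119],0],[0.3,[82,140,158],0],[0.3,[103,175,198],0],[0.3,[121,209,238],0],[0.3,[121,209,238],0],[0.3,[121,209,238],0],[0.3,[121,209,238],0]]'
python3 - <<'E'
from h import *
plan((*SO,.028),-28.37)
b=save('scene','s5.png');a=save('top','t5.png')
s=bot.sense();p=s['eef_pos'];print(proj('scene',p),proj('scene',(*SO,.078)),proj('scene',(*SO,0)))
save(None,'v5.png',np.hstack([cv2.resize(b[230:340,90:200],None,fx=3.6,fy=3.6,interpolation=2),cv2.resize(a[190:300,400:510],None,fx=3.6,fy=3.6,interpolation=2)]))
E
```

```text
clock: 9.0
eef_pos: [0.5913, -0.3615, 0.1305]
orientation: [1.563, 0.933, -1.563]
force: [0.1, -0.6, 0.4]
finger_gap: 0.0607
t 9.0 pos [ 0.5913 -0.3615  0.1305] yaw -28.31 shift [102.5   1.6   0.4] turn 0.06 F [ 0.1 -0.6  0.4] M [-0.009 -0.09  -0.047] gap 0.0607 j6 -0.12
[[134.16553579 274.85037378]] [[140.01081115 294.03341317]] [[148.79037971 319.72841198]]
```

View pics/v5.png

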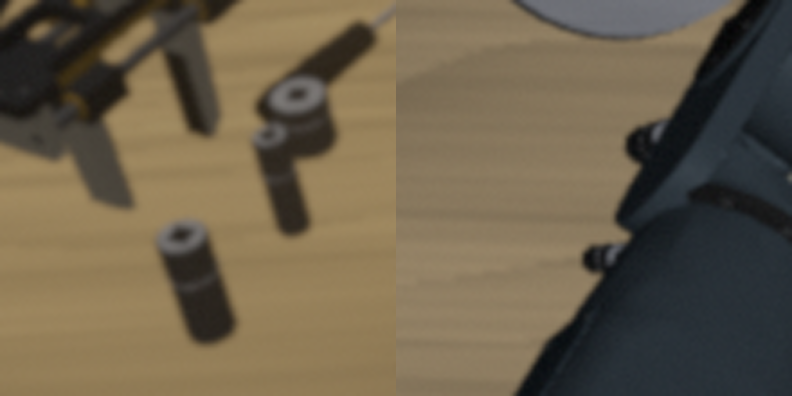

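The wide socket, with its top at crop (184,237), sits on the jaw line just below and between the open fingers. The slim and short sockets are clear. I'll descend and close in stages.

```bash
python3 -m handwheel '[[0.3,[40,1.6,0.4],0],[0.3,[80,1.6,0.4],0],[0.3,[102,1.6,0.4],0],[0.3,[102,1.6,0.4],0],[-0.2,[102,1.6,0.4],0],[-0.2,[102,1.6,0.4],0],[-0.2,[102,1.6,0.4],0]]'
python3 - <<'E'
from h import *
plan((*SO,.028),-28.37)
b=save('scene','s6.png')
save(None,'v6.png',cv2.resize(b[250:350,100:200],None,fx=6,fy=6,interpolation=2))
E
```

```text
clock: 9.98
eef_pos: [0.5928, -0.364, 0.0292]
orientation: [1.564, 0.931, -1.563]
force: [-0.1, -0.0, 0.8]
finger_gap: 0.0386
t 9.97 pos [ 0.5928 -0.364   0.0292] yaw -28.37 shift [ 1.2 -0.8 -1. ] turn -0.0 F [-0.1 -0.   0.8] M [-0.044 -0.128  0.01 ] gap 0.0386 j6 -0.12
```

View pics/v6.png

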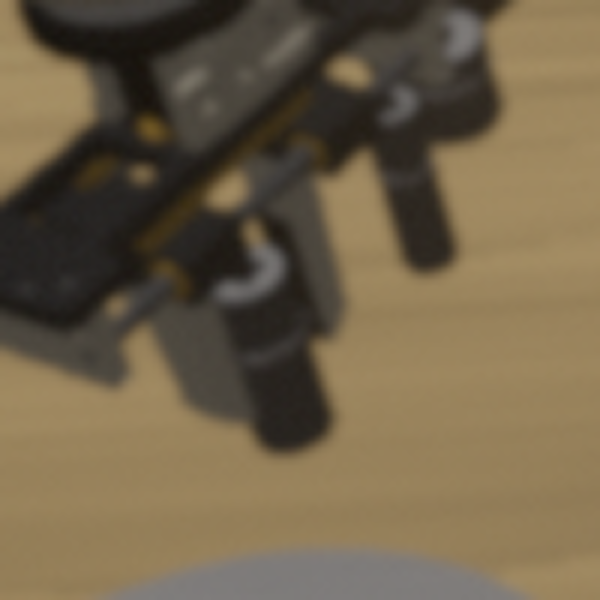

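```bash
python3 - <<'E'
from h import *
s=bot.sense();p=s['eef_pos'];R=cv2.Rodrigues(np.array(s['orientation']))[0]; g=s['finger_gap']/2
z=lambda q:((proj('scene',q)-[100,250]+.5)*6-.5).round(0).tolist()
for sg in(1,-1):
  print(sg,[z(p+R[:,1]*sg*(g+o)+R[:,2]*e) for o in(0,.0175) for e in(-.0075,.0075)])
print('socket foot center at TCP', z((p[0],p[1],0)), 'SO',z((*SO,0)),z((*SO,.078)))
im=bot.capture('scene')
for q in((p[0],p[1],0),(p[0],p[1],.078)):
  a=np.linspace(0,2*np.pi,60); P=np.array(q)+np.c_[.015*np.cos(a),.015*np.sin(a),0*a]
  v=((proj('scene',P)-[100,250]+.5)*6-.5).astype(int)
  b=cv2.resize(im[250:350,100:200],None,fx=6,fy=6,interpolation=2) if q[2]==0 else b
  cv2.polylines(b,[v],True,(255,0,0),1)
save(None,'v7.png',b)
E
```

```text
1 [[[254.0, 407.0]], [[221.0, 395.0]], [[221.0, 440.0]], [[187.0, 427.0]]]
-1 [[[324.0, 338.0]], [[291.0, 326.0]], [[355.0, 307.0]], [[322.0, 295.0]]]
socket foot center at TCP [[292.0, 421.0]] SO [[295.0, 421.0]] [[243.0, 267.0]]
```

View pics/v7.png

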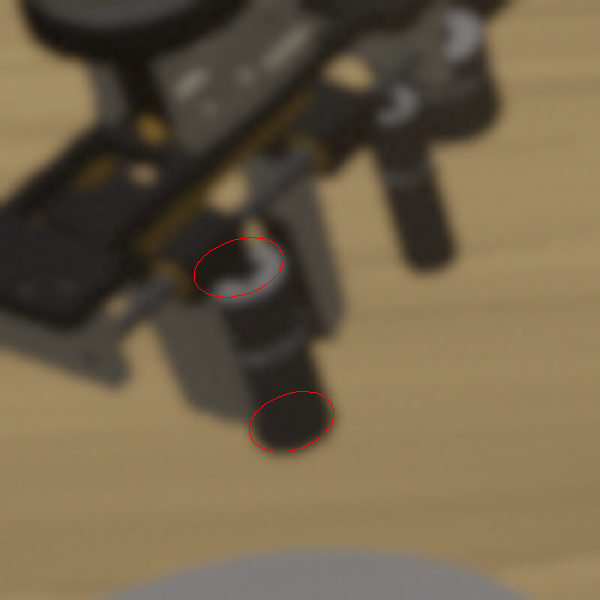

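Scene projection reads a few mm high in x, as it did for the studs, so I'm trusting the top view, where the pinch confirmed it. With only 1.5 mm of clearance I'll centre the socket by squeezing it in two perpendicular directions at the same TCP.

```bash
python3 -m handwheel '[[-0.3,[0,0,0],0],[-0.5,[0,0,0],0],[-0.5,[0,0,0],0],[-0.5,[0,0,0],0],[-0.5,[0,0,0],0]]'; python3 -c "
from h import *
plan((*SO,.028),-28.37)"
python3 -m handwheel '[[0.1,[0,0,0],0],[0.1,[0,0,0],0],[0.1,[0,0,0],0],[0.1,[0,0,0],-10],[0.1,[0,0,0],-20],[0.1,[0,0,0],-30],[0.1,[0,0,0],-40],[0.1,[0,0,0],-50],[0.1,[0,0,0],-60],[0.1,[0,0,0],-70],[0.1,[0,0,0],-80],[0.1,[0,0,0],-90]]'
python3 - <<'E'
from h import *
plan((*SO,.028),-28.37+90)
b=save('scene','s8.png')
save(None,'v8.png',cv2.resize(b[250:350,100:200],None,fx=6,fy=6,interpolation=2))
E
```

```text
clock: 10.7
eef_pos: [0.5924, -0.3638, 0.0283]
orientation: [1.564, 0.933, -1.564]
force: [-0.3, -0.5, 1.2]
finger_gap: 0.0294
t 10.7 pos [ 0.5924 -0.3638  0.0283] yaw -28.38 shift [ 0.3 -0.4 -1. ] turn -0.01 F [-0.3 -0.5  1.2] M [ 0.057  0.046 -0.005] gap 0.0294 j6 -0.12
clock: 12.2
eef_pos: [0.5924, -0.3638, 0.0282]
orientation: [0.384, 1.537, -0.384]
force: [0.5, -0.7, -0.4]
finger_gap: 0.0511
t 12.2 pos [ 0.5924 -0.3638  0.0282] yaw 61.96 shift [ 0.2  1.  -0.4] turn 0.33 F [ 0.5 -0.7 -0.4] M [ 0.029 -0.172  0.039] gap 0.0511 j6 -1.7
```

View pics/v8.png

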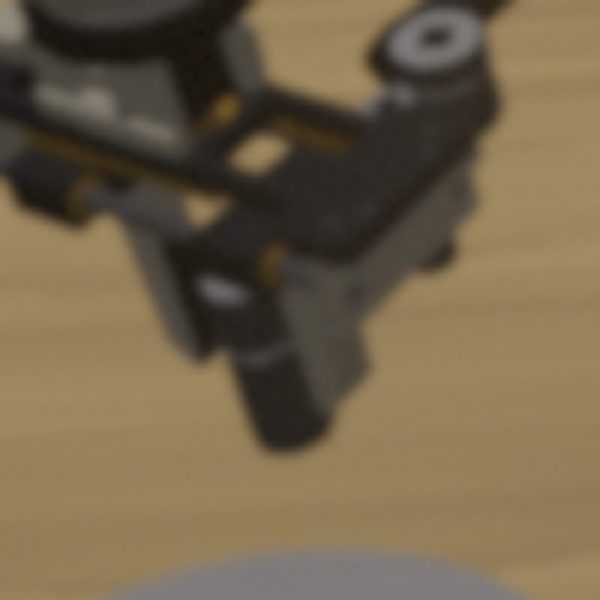

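The socket stands between the turned fingers, at crop (285,440), and the slim and short sockets are undisturbed. Grip and lift.

```bash
python3 -m handwheel '[[-0.3,[0,0,0],0],[-0.3,[0,0,0],0],[-1,[0,0,0],0],[-1,[0,0,0],0],[-1,[0,0,0],0],[-1,[-20,0,0],0],[-1,[-70,0,0],0],[-1,[-130,0,0],0],[-1,[-190,0,0],0],[-1,[-212,0,0],0],[-1,[-212,0,0],0],[-1,[-212,0,0],0]]'
python3 - <<'E'
from h import *
plan((.519,-.0536,.24),60)
b=save('scene','s9.png')
save(None,'v9.png',cv2.resize(b[190:350,60:220],None,fx=3.7,fy=3.7,interpolation=2))
E
```

```text
clock: 13.75
eef_pos: [0.5918, -0.3634, 0.239]
orientation: [0.389, 1.538, -0.388]
force: [-0.4, 0.0, -2.9]
finger_gap: 0.0295
t 13.75 pos [ 0.5918 -0.3634  0.239 ] yaw 61.62 shift [  -0.5  238.  -211.3] turn 1.62 F [-0.4  0.  -2.9] M [ 0.046 -0.169 -0.04 ] gap 0.0295 j6 -1.69
```

View pics/v9.png

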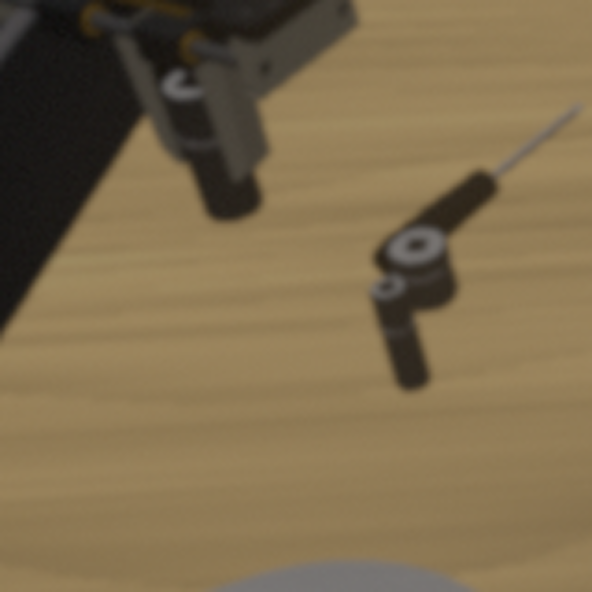

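```bash
python3 -m handwheel '[[-1,[0,25,-22],0],[-1,[0,60,-53],0],[-1,[0,100,-89],0],[-1,[0,140,-124],0],[-1,[0,180,-160],0],[-1,[0,215,-191],0],[-1,[0,232,-206],0],[-1,[0,238,-211.3],0],[-1,[0,238,-211.3],0],[-1,[0,238,-211.3],0]]'
python3 - <<'E'
from h import *
plan((.519,-.0536,.212),61.6)
b=save('scene','s10.png')
save(None,'v10.png',cv2.resize(b[170:270,230:350],None,fx=6,fy=6,interpolation=2))
E
```

```text
clock: 15.05
eef_pos: [0.5197, -0.0548, 0.2399]
orientation: [0.389, 1.536, -0.389]
force: [0.6, 0.2, -2.9]
finger_gap: 0.0298
t 15.05 pos [ 0.5197 -0.0548  0.2399] yaw 61.58 shift [27.9  0.7 -1.2] turn -0.02 F [ 0.6  0.2 -2.9] M [ 0.026 -0.117  0.03 ] gap 0.0298 j6 -1.27
```

View pics/v10.png

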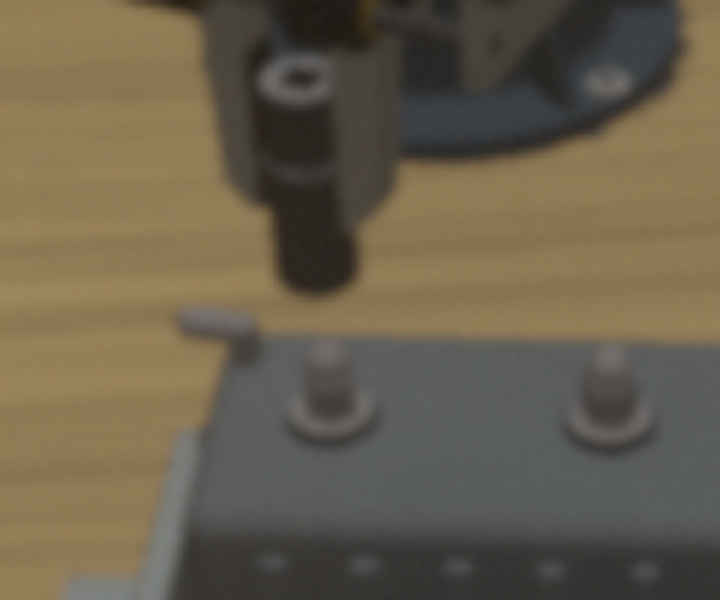

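```bash
python3 - <<'E'
from h import *
plan((.519,-.0536,.212),61.6)
s=bot.sense();p=s['eef_pos']
z=lambda q:((proj('scene',q)-[230,170]+.5)*6-.5).round(1).tolist()
print('foot',z((p[0],p[1],.2117)),'socktop',z((p[0],p[1],.2897)),'washer',z((.519,-.0536,.153)),'nuttop',z((.519,-.0536,.181)))
E
```

```text
t 15.1 pos [ 0.5197 -0.0548  0.24  ] yaw 61.57 shift [28.   0.7 -1.2] turn -0.03 F [-0.6 -0.  -1.6] M [ 0.025 -0.134  0.023] gap 0.0296 j6 -1.27
foot [[316.2, 269.0]] socktop [[299.8, 74.3]] washer [[330.9, 402.6]] nuttop [[325.6, 339.4]]
```

```bash
python3 -m handwheel '[[-1,[10,0.7,-1.2],0],[-1,[20,0.7,-1.2],0],[-1,[27,0.7,-1.2],0],[-1,[27,0.7,-1.2],0],[-1,[31,0.7,-1.2],0],[-1,[35,0.7,-1.2],0],[-1,[35,0.7,-1.2],0]]'; python3 -c "
from h import *
plan((.519,-.0536,.182),61.6)"
```

```text
clock: 15.98
eef_pos: [0.5187, -0.0527, 0.205]
orientation: [0.388, 1.536, -0.388]
force: [0.2, 0.4, -2.0]
finger_gap: 0.0295
t 15.97 pos [ 0.5187 -0.0527  0.205 ] yaw 61.63 shift [23.  -0.6  0.7] turn 0.03 F [ 0.2  0.4 -2. ] M [-0.    -0.173 -0.023] gap 0.0295 j6 -1.27
```

```bash
python3 -m handwheel '[[-1,[0,-0.6,0.7],0],[-1,[0,-0.6,0.7],0],[-1,[4,-0.6,0.7],0],[-1,[8,-0.6,0.7],0],[-1,[8,-0.6,0.7],0]]'; python3 -c "
from h import *
plan((.519,-.0536,.182),61.6)"
```

```text
clock: 16.6
eef_pos: [0.5189, -0.0536, 0.1968]
orientation: [0.388, 1.537, -0.388]
force: [0.2, -0.3, -3.1]
finger_gap: 0.0299
t 16.6 pos [ 0.5189 -0.0536  0.1968] yaw 61.62 shift [14.8  0.   0.1] turn 0.02 F [ 0.2 -0.3 -3.1] M [ 0.025 -0.153  0.066] gap 0.0299 j6 -1.27
```

Right on target with no contact force yet. I'll go on down over the flats.

```bash
python3 -m handwheel '[[-1,[3,0,0],0],[-1,[6,0,0],0],[-1,[6,0,0],0]]'; python3 -m handwheel '[[-1,[3,0,0],0],[-1,[6,0,0],0],[-1,[6,0,0],0]]'; python3 -c "
from h import *
plan((.519,-.0536,.181),61.6)"
```

```text
clock: 16.98
eef_pos: [0.5191, -0.0536, 0.191]
orientation: [0.388, 1.536, -0.388]
force: [-0.3, -0.3, -1.5]
finger_gap: 0.0301
clock: 17.35
eef_pos: [0.5191, -0.0536, 0.1849]
orientation: [0.388, 1.536, -0.388]
force: [-0.5, 0.3, -1.9]
finger_gap: 0.0298
t 17.35 pos [ 0.5191 -0.0536  0.1849] yaw 61.63 shift [ 3.9 -0.  -0.1] turn 0.03 F [-0.5  0.3 -1.9] M [ 0.043 -0.143  0.008] gap 0.0298 j6 -1.27
```

```bash
python3 -m handwheel '[[-1,[2,0,0],0],[-1,[3,0,0],0],[-1,[3,0,0],0]]'; python3 -m handwheel '[[-1,[1,0,0],0],[-1,[1,0,0],0],[-1,[1,0,0],0]]';python3 -c "
from h import *
plan((.519,-.0536,.181),61.6)"
```

```text
clock: 17.73
eef_pos: [0.5192, -0.0536, 0.1822]
orientation: [0.388, 1.536, -0.388]
force: [0.5, -0.9, -1.7]
finger_gap: 0.0294
clock: 18.1
eef_pos: [0.5192, -0.0536, 0.1812]
orientation: [0.388, 1.536, -0.388]
force: [0.8, -0.2, -2.3]
finger_gap: 0.0295
t 18.1 pos [ 0.5192 -0.0536  0.1812] yaw 61.63 shift [ 0.2 -0.1 -0.1] turn 0.03 F [ 0.8 -0.2 -2.3] M [ 0.01  -0.203 -0.031] gap 0.0295 j6 -1.27
```

```bash
python3 -m handwheel '[[-1,[0.6,0,0],0],[-1,[0.6,0,0],0],[-1,[0.6,0,0],0]]'; python3 -m handwheel '[[-1,[0.6,0,0],0],[-1,[0.6,0,0],0],[-1,[0.6,0,0],0]]'
python3 - <<'E'
from h import *
b=save('scene','s11.png')
save(None,'v11.png',cv2.resize(b[170:270,230:350],None,fx=6,fy=6,interpolation=2))
E
```

```text
clock: 18.48
eef_pos: [0.5193, -0.0536, 0.1811]
orientation: [0.388, 1.535, -0.388]
force: [-1.6, 1.4, 5.9]
finger_gap: 0.0298
clock: 18.85
eef_pos: [0.5194, -0.0537, 0.1811]
orientation: [0.388, 1.535, -0.388]
force: [-4.6, 1.1, 11.6]
finger_gap: 0.0296
```

View pics/v11.png

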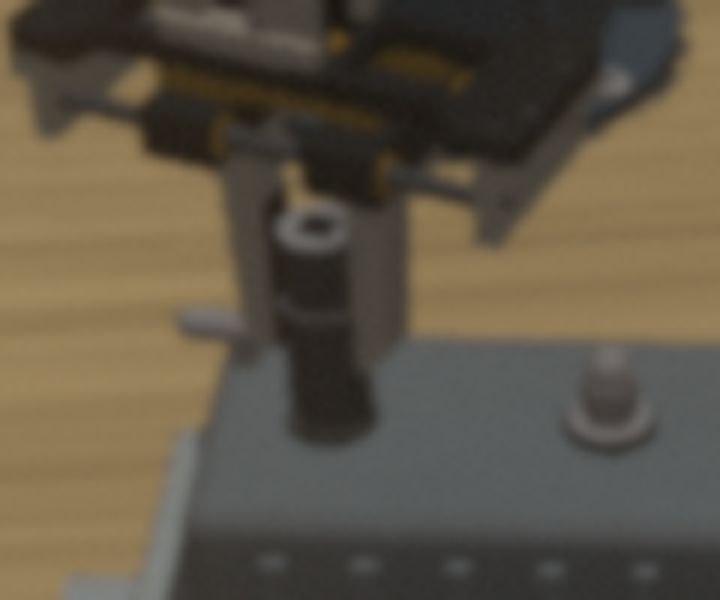

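It is seated: contact came at the expected height (TCP 0.181, foot 0.153) and the force rose to 12 N. Now I'll ease off, open and withdraw.

```bash
python3 -m handwheel '[[-1,[-1,0,0],0],[-1,[-1,0,0],0],[-0.2,[-1,0,0],0],[0,[-1,0,0],0],[0.1,[-1,0,0],0],[0.1,[-1,0,0],0],[0.1,[-1,0,0],0]]'; python3 -m handwheel '[[0.1,[-15,0,0],0],[0.1,[-50,0,0],0],[0.1,[-100,0,0],0],[0.1,[-150,0,0],0],[0.1,[-150,0,0],0]]'
python3 - <<'E'
from h import *
plan((.40,-.25,.33),61.6)
b=save('scene','s12.png')
save(None,'v12.png',cv2.resize(b[170:270,230:350],None,fx=6,fy=6,interpolation=2))
E
```

```text
clock: 19.77
eef_pos: [0.5192, -0.0536, 0.181]
orientation: [0.388, 1.536, -0.388]
force: [-0.2, 1.0, 0.7]
finger_gap: 0.0512
clock: 20.4
eef_pos: [0.5204, -0.0538, 0.3357]
orientation: [0.388, 1.528, -0.387]
force: [0.5, -0.1, -0.1]
finger_gap: 0.0513
t 20.4 pos [ 0.5204 -0.0538  0.3357] yaw 61.63 shift [   5.1 -229.8  -12.8] turn 0.03 F [ 0.5 -0.1 -0.1] M [-0.019 -0.173  0.031] gap 0.0513 j6 -1.27
```

View pics/v12.png

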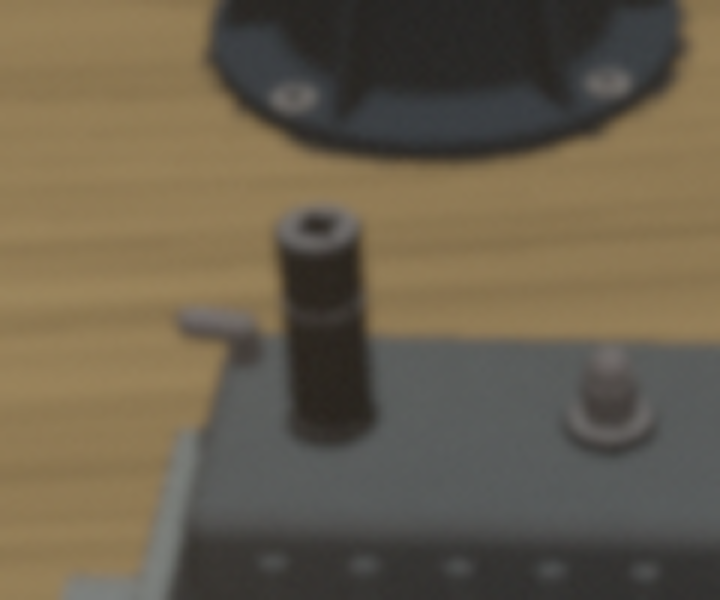

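The socket stands upright over the right nut, with its foot on the washer at crop (332,430). I'll move the arm aside for a check from above before handing in.

```bash
python3 -m handwheel '[[0.1,[0,-30,0],0],[0.1,[0,-70,0],0],[0.1,[0,-120,0],0],[0.1,[0,-170,0],0],[0.1,[0,-210,0],0],[0.1,[0,-230,0],0],[0.1,[0,-230,0],0],[0.1,[0,-230,0],0]]'
python3 - <<'E'
from h import *
a=save('top','t13.png');b=save('scene','s13.png')
for n,f in(('top','t'),('scene','s')):
    pr=cv2.imread(f'pics/{n}0.png')[:,:,::-1]; d=cv2.absdiff(pr,{'top':a,'scene':b}[n]).max(2)>40
    print(n,d.sum())
save(None,'v13.png',np.hstack([cv2.resize(a[190:310,230:490],None,fx=1.5,fy=1.5,interpolation=2),cv2.resize(b[200:320,130:400],None,fx=1.5,fy=1.5,interpolation=2)]))
z=cv2.resize(a[200:300,320:420],None,fx=6,fy=6,interpolation=2); save(None,'v14.png',z)
for q in(.153,.231): print(proj('top',(.519,-.0536,q)))
E
```

```text
clock: 21.45
eef_pos: [0.41, -0.2553, 0.3305]
orientation: [0.389, 1.537, -0.388]
force: [0.2, -0.3, 0.4]
finger_gap: 0.051
top 26934
scene 17262
[[358.41441705 251.67850912]]
[[360.96060058 250.51548097]]
```

View pics/v13.png

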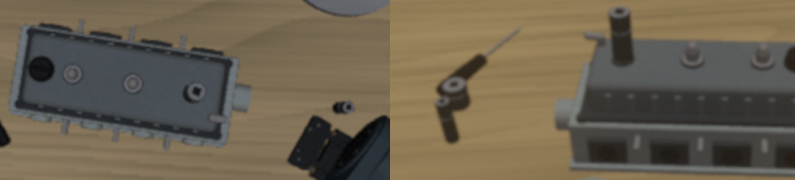

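View pics/v14.png

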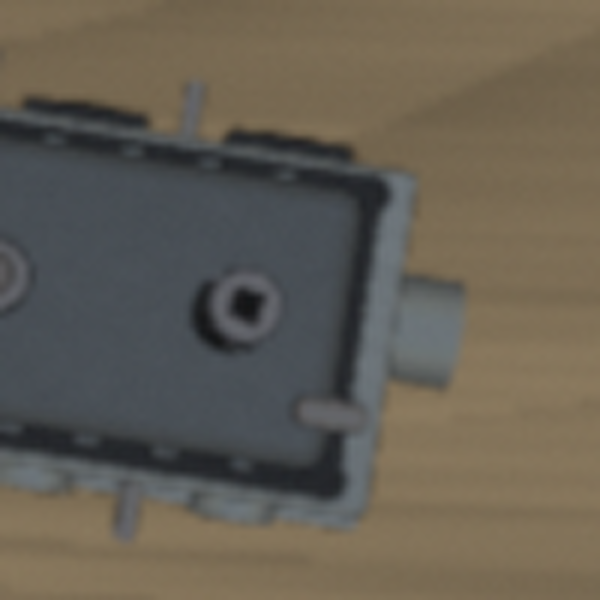

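From above, the socket top is at pixel (360.8, 250.8), against (361.0, 250.5) predicted for a fully seated, upright socket. The other nuts and the slim and short sockets are where they were, so I'm handing in.

```bash
python3 -c "
from plant import bot
print(bot.job_done()); print(bot.sense()['clock'])"
```

```text
the job is handed in; nothing more can be done
None
the job is handed in; nothing more can be done
```

The loose nut was the one at the head's -y end (`stud_right`). I turned it on by about 21°, and the deep, wide socket now stands over it, fully home and released. I handed the job in at about 21.5 s of the 69 s; no verdict was given.

- **Finding the loose nut:** `stud_right` was the first nut I tried. It turned freely at about 0.05 N m, with the finger gap steady at 18 mm, so I never touched the other two. Its angle is taken from the gripper's turn. Closing the jaws could have shifted the nut by up to 6° first, which still leaves at least 15°.
- **Placing the socket:** I squeezed it in two perpendicular directions to centre it in the jaws, then lowered it over the nut with no side force. It met the washer at the expected height, with its foot at 0.153 m, and I pressed it to 12 N before letting go.
- **Last checks:** From above, the socket top was within 0.3 pixel of where a seated, upright socket should be. The scene picture shows it standing straight, with the other nuts and the slim and short sockets where they were. I judged that by eye: the before/after image difference was swamped by the arm's own movement.
- **One disagreement:** The scene camera put things 3 to 7 mm further out in x than the top camera. I relied on the top camera, and gripping the nut confirmed it.

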